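# Lay out the scent stones and clamp the display tray's gate at its mark

## Robot

A 6-joint arm with a two-finger parallel gripper is mounted at the origin on the work surface. World frame = base frame: x ahead of the robot, y to its left, z up, the work surface at z = 0. Lengths are in m, angles in degrees, forces in N, time in s.
With the tool pointing down it reaches from about 0.4 to 0.825 m from the base axis. Payload 7 kg.
Tool frame: the origin (TCP) lies midway between the tips of the shut fingers; the grasp point (between the pads) lies 19 mm behind it; z points along the fingers, y is the line along which they close (so a half turn about z gives the same grasp; the last joint's range is limited). The gripper opens to 88 mm and grips with 3 to 60 N. Pads are 19 mm wide; open, the fingers measure 130 mm over their backs; the gripper's body (78 mm by 193 mm) begins 47 mm behind the grasp point.
Start: joints at [80.392, 20.546, 0.682, 0, -70.136, -16.507], TCP at [0.297, 0.606, 0.227] pointing down, gripper open.
Joint ranges: [-176.03, 176.03], [-82.01, 121.73], [-58.28, 71.71], [-173.87, 95.51], [-174.79, -0.11], [-173.66, 173.66]. Speed limits (degrees/s): [136.94, 136.94, 172.46, 180, 180, 180].

## Interface

Orientations are given as [roll, pitch, yaw] about the fixed x, y, z axes, in that order (R = Rz(yaw) Ry(pitch) Rx(roll)).
In Python, from plant import ctrl gives the robot as it stands. The module is installed in compiled form; this text tells all that it offers.
- The arm moves only by the tool send_rows, never from a script. Its argument "plan" is a list that holds one entry, the list of rows, each a list of 6 numbers: the shift along the tool's x, y, z in a scale on which 1.0 is 80 cm, then the turn, a rotation vector about the tool's x, y, z in a scale on which 1.0 is 360 degrees. A call has 1 to 8 rows; each row is the pose to reach, as a shift and turn from the pose commanded when the call began, along the tool's axes at that moment; what a row does not reach only later rows make up. A row lasts 1/12 s, in which the tool goes at most 41.7 mm and 7.16 degrees, less where a joint would pass 70% of its speed; a pose out of reach is approached as far as the arm can. A call with a gripper value outside its range is refused whole. "fingers" is the opening, from 0 (shut) to 1 (fully open), set as the call begins (left out, the last holds). The fingers move at their own pace and stop on an object; the grip force is fixed at half the most. Time passes only in rows, so rows that repeat a pose let the fingers close. It gives the time, the measured TCP pose, the force, the opening and the grip force at its end, in the units of the state.
- ctrl.get_obs(): the state, without advancing time (a new reading comes with each control period).
- ctrl.snapshot(name): name is "side" or "top"; returns a dict with "img" (420x560x3 uint8, red, green, blue), "K" (3x3 intrinsics, pixels), "k1" (the pictures are not rectified: a ray, as slopes to the right and down, at radius r is drawn at 1 + k1 r^2 times it, then the intrinsics apply), "pose" (4x4, takes a point from camera to world coordinates). Camera axes: x right, y down, z forward; pixel columns grow to the right and rows downward; lengths in m; the calibration is good to about 2 mm. A picture is of the moment at which its call begins. There is no depth.
- ctrl.close_job(): hands the job in; it is judged then, once.
The state is a dict: "clock": time; "joint_pos": joint angles; "qvel": joint speeds; "tau": joint torques, N m; "tool_pos": TCP position; "orientation": TCP orientation; "force": force on the tool from outside, world axes, zero at the start; "moment": the same for the moment, N m; "opening": finger opening in m; "gripper_force": force on a finger pad.
Only numpy, scipy, OpenCV 4.12 (cv2) and the standard library are available. Lean on these libraries where they do the work, as an engineer would, in place of code of your own. Each camera call takes 0.05 s, during which the arm holds its last target. There are 200 camera calls.

## Task

Set the sage and the slate scent stone down (do not drop them) centred on the rounds of their own colour on the wooden display tray, beside the cream one that is already in place. Then push the sprung aluminium gate along until it lines up with the red clip, with its black cam lever still open, and without letting the gate slide back squeeze the lever fully closed against the gate's spine. Finish still holding: keep the gate at the red clip with the lever pinched shut, and leave the other things on the counter as they are.

Things in the scene. Friction and masses are not known exactly. Their poses are not given: they have to be found in the camera images.
- stone_sage: sage green ceramic scent stone, a round disc 46 mm in diameter and 24 mm high, about 80 g, loose on the counter; origin at the centre of its underside, z up
- stone_slate: slate (dark blue-grey) ceramic scent stone, same size, loose on the counter; origin at the centre of its underside, z up
- stone_cream: cream ceramic scent stone, same size, already standing on the cream middle round of the tray; origin at the centre of its underside
- tray: wooden display tray fixed to the counter, 140 (its x) by 350 mm (its y), top 12 mm above the counter; rims 4 mm high around the row's end (inner faces at x = +-64, y = +169 mm). Origin on the counter under its centre; +y runs along the row of stones away from the gate (to the robot's left, within 15 degrees)
- round_sage (a point): centre of the flat sage coloured round (56 mm in diameter) printed on the tray top, at the far +y end of the row; 65 mm from the cream round
- round_slate (a point): centre of the flat slate coloured round (56 mm in diameter) on the tray top, at the gate's end of the row; 65 mm from the cream round
- mark: red clip fixed on the tray's +x edge, the gate's length mark: a bar 14 (x) by 5 (y) by 6 mm high on the tray top, with a red line drawn from it 40 mm across the tray; origin at the centre of its underside, axes as the tray's. The gate is at the mark when its plate is in line with the clip (same y along the tray). Its y on the tray differs from start to start
- gate: aluminium head of the sliding leg, moves along the tray's y only. Origin on the tray top under the middle of its upright plate; axes as the tray's. Plate x -52 to 52, y -2.5 to 2.5, 2 to 38 mm above the tray top. Behind it (-y) a spine, x -11 to 4, back to y -64 mm, 4 to 38 mm high; the black lever lies along its +x side. Fingers either side of the spine can push the plate's back
- gate_line (a point): point at the middle of the gate's plate, 2 mm above the tray top; compare its y along the tray with the red clip
- leg (a joint): travel of the sliding leg with the gate, m: 0 at rest, growing towards tray +y (to the stones), stop at 0.078; the mark is at 0.060 to 0.074. A spring pulls it back with about 2.5 N at rest and 5 to 6 N at the mark, lever open or closed: it slides back whenever it is not held
- lever (a joint): cam lever angle, rad: 0 closed (flat along the spine), starts open at 0.3 to 0.42, stop 0.45. It turns about an upright pin at x 7.5, y -58 mm in the gate's frame; the tip, next to the plate, swings out to +x. Stiff: stays where it is left, takes about 2.5 N at the tip to move
- lever_bar: black bar of the cam lever, 49 mm from the pin (origin, 24 mm above the tray top) along its own +y to the tip, 7 mm thick, 22 mm high. Closed, spine and lever together are 22 mm wide (x -11 to 11 in the gate's frame); open, the tip's outer corner stands out to x = 30 mm at most
- lever_tip (a point): outer corner of the lever's tip, at mid-height; 9 mm behind the middle of the gate's plate when closed
- dome: matte black scent tester dome with a chrome button, 110 mm in diameter, 89 mm high; leave alone; origin under its centre
- jar: clear glass jar of wooden beads with a cork lid, 84 mm in diameter, 106 mm high; leave alone; origin under its centre
- mount: brushed aluminium vent phone mount standing on its clip, 60 mm in diameter, 64 mm high; leave alone; origin under its centre
- spray: small polish bottle with a blue cap, 60 mm in diameter, 120 mm high; leave alone; origin under its centre
- wax_tin: flat aluminium wax tin, 90 mm in diameter, 45 mm high; leave alone; origin under its centre
- round_cream (a point): centre of the flat cream coloured round on the tray top, the middle of the row

How it is judged (in metres and radians):
On the way, in this order (a step that is already met when the one before it is completed fails the run):
1. the sage and slate stones stand on the rounds of their colour and are let go (horizontal distance between stone_sage and round_sage below 0.008 m and z of stone_sage in the frame of round_sage between -0.004 and 0.004 m and angle between each of stone_sage, stone_slate's own z axis and vertical below 0.1 rad and contact force between the fingers and stone_sage below 0.1 N and horizontal distance between stone_slate and round_slate below 0.008 m and z of stone_slate in the frame of round_slate between -0.004 and 0.004 m and contact force between the fingers and stone_slate below 0.1 N), for 0.2 s.
2. the gate is pushed to the red clip with its lever still open (y of gate_line in the frame of mark between -0.004 and 0.004 m and value of joint lever above 0.2 rad and contact force between the fingers and gate above 0.5 N), for 0.2 s.
At the end, for the whole second after the job is handed in: Stones upright and untouched on their rounds (sage, slate within 8 mm, cream 10 mm); gate plate at rest within 4 mm of the red clip along the tray; lever closed (under 0.08 rad); fingers still pressing gate and lever with over 3 N each (all of step 1 and horizontal distance between stone_cream and round_cream below 0.01 m and y of gate_line in the frame of mark between -0.004 and 0.004 m and value of joint lever below 0.08 rad and velocity of joint leg between -0.01 and 0.01 m/s and contact force between the fingers and gate above 3 N and contact force between the fingers and lever_bar above 3 N); the arm keeps its last pose, push and grip.
It fails at once if a stone is dropped (falls freely faster than 0.6 m/s, about 18 mm) ((linear speed of stone_sage above 0.6 m/s and contact force between the fingers and stone_sage below 0.05 N) or (linear speed of stone_slate above 0.6 m/s and contact force between the fingers and stone_slate below 0.05 N)).
It fails at once if the lever is shut while the gate is more than 8 mm off the red clip (closed too early, or the gate let slip) (value of joint lever below 0.08 rad and (y of gate_line in the frame of mark above 0.008 m or y of gate_line in the frame of mark below -0.008 m)).
It fails at once if a bystander is moved by more than 25 mm or tipped (distance of any of dome, jar, mount, spray, wax_tin from where it was at the start of the episode above 0.025 m or angle between any of dome, jar, mount, spray, wax_tin's own z axis and vertical above 0.3 rad).
It also fails if it takes over 59 s, if anything falls off the work surface, if the arm or the gripper's body presses on something with over 40 N, if the wrist force passes 120 N, or if a joint passes its speed limit or range.

## Working session

There is one attempt and no reset: what is moved stays moved. The work goes in short steps, Python scripts to look and compute and a tool call to move; the robot and the scene stay as the last step left them, time stands still between calls to the robot, and variables do not carry over. Pictures are saved under pics/ and viewed, at most 10 in all, crops included, and the job is handed in when it is done.

Besides the shell and the picture viewer there is one more tool, called as a command line: name --argument value ..., lists and objects as JSON in quotes. send_rows: Moves the arm, as the interface text tells. Its arguments: {"type":"object","properties":{"plan":{"type":"array","items":{"type":"array","items":{"type":"array","items":{"type":"number"}}}},"fingers":{"type":"number"}},"required":["plan"]}

```bash
mkdir -p pics
cat > h.py <<'E'
import numpy as np, cv2
from plant import ctrl
from scipy.spatial.transform import Rotation as R
def snap(n,f=None):
    s=ctrl.snapshot(n)
    if f: cv2.imwrite('pics/'+f,s['img'][:,:,::-1])
    return s
def ray(s,u,v):
    K=np.array(s['K']); d=np.array([(u-K[0,2])/K[0,0],(v-K[1,2])/K[1,1]]); p=d.copy()
    for _ in range(30): p=d/(1+s['k1']*(p@p))
    T=np.array(s['pose']); return T[:3,3],T[:3,:3]@np.array([p[0],p[1],1])
def at(s,u,v,z):
    o,d=ray(s,u,v); return (o+d*(z-o[2])/d[2]).round(4)
def px(s,P):
    T=np.array(s['pose']); q=T[:3,:3].T@(np.array(P)-T[:3,3]); p=q[:2]/q[2]; p=p*(1+s['k1']*(p@p)); K=np.array(s['K'])
    return np.array([K[0,0]*p[0]+K[0,2],K[1,1]*p[1]+K[1,2]]).round(1)
def shift(target,yaw=None):
    o=ctrl.get_obs(); Rm=R.from_euler('xyz',o['orientation'],degrees=True)
    return (Rm.inv().apply(np.array(target)-o['tool_pos'])*100).round(2)
E
python3 - <<'E'
from h import *
for n in('top','side'):
    s=snap(n,n+'1.png'); print(n,np.array(s['pose']).round(3).tolist(),np.array(s['K']).round(1).tolist(),s['k1'])
print(ctrl.get_obs())
E
```

```text
top [[0.022, -0.999, 0.048, 0.52], [-1.0, -0.023, -0.009, 0.017], [0.01, -0.048, -0.999, 1.459], [0.0, 0.0, 0.0, 1.0]] [[524.7, 0.0, 268.5], [0.0, 524.7, 211.0], [0.0, 0.0, 1.0]] 0.009312955604072474
side [[0.986, -0.075, 0.15, 0.426], [-0.167, -0.513, 0.842, -1.1], [0.013, -0.855, -0.518, 0.755], [0.0, 0.0, 0.0, 1.0]] [[473.7, 0.0, 277.1], [0.0, 473.7, 206.9], [0.0, 0.0, 1.0]] 0.02208910826628019
{'clock': 0.1, 'joint_pos': array([ 8.03899880e+01,  2.05863664e+01,  6.41142848e-01, -1.76131712e-02,
       -7.01375715e+01, -1.65062503e+01]), 'qvel': array([-0.06905584, -0.13048179,  0.18856024,  0.09523117, -0.0392269 ,
       -0.03962963]), 'tau': array([-1.13115027e-03, -5.84163880e+01,  2.93751669e+01,  7.01539949e+00,
        1.01908043e-02, -5.09614460e-05]), 'tool_pos': array([0.29697153, 0.60568332, 0.22574377]), 'orientation': array([ 1.79915912e+02, -7.64956171e-03, -2.61222530e+01]), 'force': array([-0.30518279, -0.87315493,  0.35925444]), 'moment': array([-0.03653659, -0.10585653, -0.02333183]), 'gripper_force': 0.0, 'opening': 0.08769987406982124}
```

View pics/top1.png

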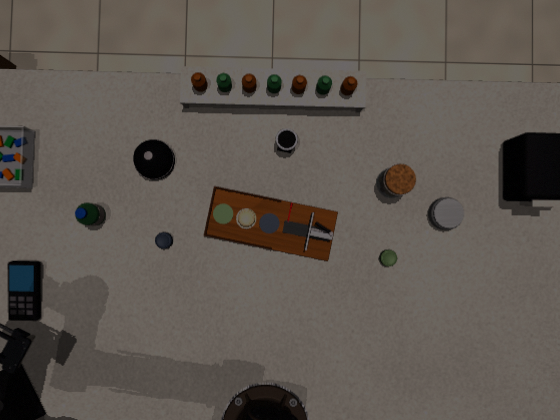

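View pics/side1.png

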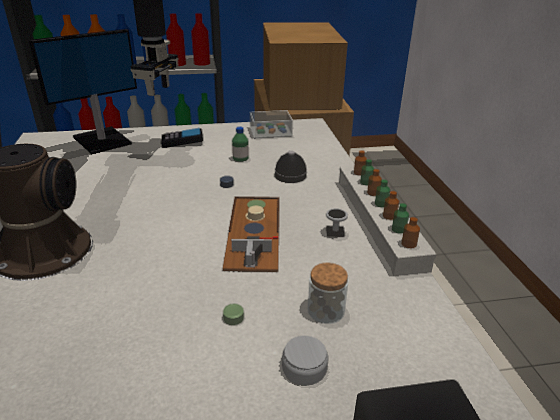

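The top view shows slate at about (164,240), sage at (388,258), the rounds at (223,213), (246,218) and (269,223), the red clip near (291,205) and the gate plate near (310,231). The side view agrees. Next I'll get finer positions.

Run:
```python
from h import *
ims=[snap('top') for _ in range(3)]
s=ims[0]; I=np.mean([i['img'] for i in ims],0)
def cen(u,v,r,f,z):
    Y,X=np.mgrid[v-r:v+r+1,u-r:u+r+1]; p=I[v-r:v+r+1,u-r:u+r+1]
    m=f(p); n,l,st,c=cv2.connectedComponentsWithStats(m.astype('uint8')); k=1+st[1:,4].argmax()
    q=c[k]+[u-r,v-r]; print(q.round(2),st[k].tolist(),at(s,*q,z)); return at(s,*q,z)
for nm,u,v in (('slate',164,240),('sage',388,258),('rs',223,213),('rc',246,218),('rl',269,223),('clip',291,212)):print(nm,I[v,u].round())
gr=lambda p:(p[...,1]>p[...,0]+12)
bl=lambda p:(p[...,2]>p[...,0]+6)
cen(164,240,16,bl,.024)
cen(388,258,16,gr,.024)
a=cen(223,213,16,gr,.012)
b=cen(269,223,14,bl,.012)
cen(246,218,12,lambda p:p[...,2]>75,.036)
cen(291,208,12,lambda p:(p[...,0]>90)&(p[...,1]<35),.015)
d=a-b; print('tray yaw',np.degrees(np.arctan2(-d[0],d[1])),np.linalg.norm(d),(a+b)/2)
c=np.clip(I[180:265,200:345]*1.6,0,255).astype('uint8')
cv2.imwrite('pics/c.png',cv2.resize(c[:,:,::-1],None,fx=5.5,fy=5.5,interpolation=cv2.INTER_CUBIC))
```

```text
slate [32. 36. 43.]
sage [62. 75. 49.]
rs [72. 84. 57.]
rc [107. 103.  94.]
rl [42. 44. 53.]
clip [74. 36. 10.]
[163.07 239.99] [7, 9, 17, 15, 200] [0.5039 0.2891 0.024 ]
[388.48 257.35] [9, 9, 16, 14, 147] [ 0.4702 -0.3267  0.024 ]
[222.44 212.38] [7, 8, 19, 18, 169] [0.5833 0.1305 0.012 ]
[268.88 222.83] [5, 5, 19, 19, 280] [0.5574 0.0019 0.012 ]
[245.9  216.78] [6, 3, 13, 16, 139] [0.5718 0.0648 0.036 ]
[289.41 211.45] [9, 7, 4, 17, 22] [ 0.59  -0.054  0.015]
tray yaw -11.38702347483377 0.1311822015366414 [0.57035 0.0662  0.012  ]
```

View pics/c.png

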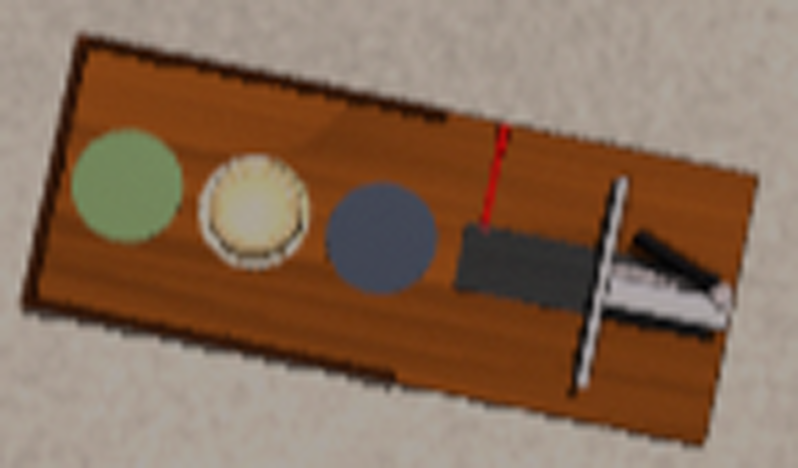

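The crop is sharp. The tray rows, the clip line at crop (505,130)-(486,225), the plate from (622,180) to (580,390) and the open lever are all resolved. I'll refine these and compute the first move.

```bash
cat >> h.py <<'E'
def blob(I,u,v,r,f,near=True):
    p=I[v-r:v+r+1,u-r:u+r+1]; m=f(p).astype('uint8')
    n,l,st,c=cv2.connectedComponentsWithStats(m); k=1+st[1:,4].argmax()
    cs,_=cv2.findContours((l==k).astype('uint8'),cv2.RETR_EXTERNAL,cv2.CHAIN_APPROX_NONE)
    (x,y),rad=cv2.minEnclosingCircle(cs[0]); return (c[k]+[u-r,v-r]).round(2),np.round([x+u-r,y+v-r,rad],2),st[k,4]
def img(n,k=3):
    q=[snap(n) for _ in range(k)]; return q[0],np.mean([i['img'] for i in q],0)
E
python3 - <<'E'
from h import *
s,I=img('top')
gr=lambda p:(p[...,1]>p[...,0]+1); bl=lambda p:(p[...,2]>p[...,0]+3)
for nm,u,v,f,z in (('slate',164,240,bl,.024),('sage',388,258,gr,.024),('rs',223,213,gr,.012),('rl',269,223,bl,.012)):
    b=blob(I,u,v,14,f); print(nm,b,at(s,*b[0],z),at(s,*b[1][:2],z))
c=lambda x,y,z:at(s,(x+.5)/5.5-.5+200,(y+.5)/5.5-.5+180,z)
P={'rs':c(128,186,.012),'rc':c(254,212,.012),'rl':c(382,238,.012),'clipend':c(505,130,.016),'lineend':c(486,225,.012),'plA':c(622,181,.05),'plB':c(581,387,.05),'tipA':c(640,238,.047),'pin':c(722,285,.047)}
for k,v in P.items():print(k,v)
d=P['rs']-P['rl']; yaw=np.arctan2(-d[0],d[1]); print(np.degrees(yaw))
M=np.array([[np.cos(yaw),np.sin(yaw)],[-np.sin(yaw),np.cos(yaw)]])
for k,v in P.items():print(k,'tray',(M@(v-P['rc'])[:2]).round(4))
E
```

```text
slate (array([163.21, 239.93]), array([163.16, 239.92,   8.42]), np.int32(212)) [0.504  0.2887 0.024 ] [0.5041 0.2889 0.024 ]
sage (array([387.95, 257.68]), array([387.74, 257.97,   8.8 ]), np.int32(231)) [ 0.4693 -0.3252  0.024 ] [ 0.4685 -0.3247  0.024 ]
rs (array([222.7 , 213.26]), array([222.66, 213.19,   9.82]), np.int32(299)) [0.5809 0.1298 0.012 ] [0.5811 0.1299 0.012 ]
rl (array([268.92, 222.83]), array([269.  , 223.  ,   9.49]), np.int32(282)) [0.5574 0.0018 0.012 ] [0.5569 0.0015 0.012 ]
rs [0.5805 0.1293 0.012 ]
rc [0.5689 0.0659 0.012 ]
rl [0.5573 0.0014 0.012 ]
clipend [ 0.6127 -0.059   0.016 ]
lineend [ 0.565  -0.0506  0.012 ]
plA [ 0.5869 -0.1149  0.05  ]
plB [ 0.4859 -0.0968  0.05  ]
tipA [ 0.5593 -0.1245  0.047 ]
pin [ 0.5372 -0.1651  0.047 ]
-10.28119170666966
rs tray [0.0001 0.0645]
rc tray [0. 0.]
rl tray [ 0.0001 -0.0655]
clipend tray [ 0.0654 -0.1151]
lineend tray [ 0.017  -0.1153]
plA tray [ 0.05   -0.1747]
plB tray [-0.0526 -0.1749]
tipA tray [ 0.0245 -0.1891]
pin tray [ 0.01   -0.2329]
```

Run:
```python
from h import *
print(shift([.504,.2888,.10]),ctrl.get_obs()['orientation'])
```

```text
[32.54 19.37 12.65] [ 1.79988778e+02  1.82837813e-04 -2.61160677e+01]
```

The rows are not in the units I measure in: shifts go in shares of 80 cm and turns go in shares of 360 degrees. I convert before sending: 32.5 cm / 80 = 0.4063, 19.4 cm / 80 = 0.2425, 74.2 degrees / 360 = 0.2061.

send_rows --plan '[[[0.4063, 0.2425, 0.1575, 0, 0, 0.2061], [0.4063, 0.2425, 0.1575, 0, 0, 0.2061], [0.4063, 0.2425, 0.1575, 0, 0, 0.2061], [0.4063, 0.2425, 0.1575, 0, 0, 0.2061], [0.4063, 0.2425, 0.1575, 0, 0, 0.2061], [0.4063, 0.2425, 0.1575, 0, 0, 0.2061], [0.4063, 0.2425, 0.1575, 0, 0, 0.2061], [0.4063, 0.2425, 0.1575, 0, 0, 0.2061]]]' --fingers 0.85

```text
clock: 1.07
tool_pos: [0.4704, 0.3394, 0.1211]
orientation: [-180.0, 0.0, -83.7]
force: [0.2, 1.0, -0.6]
opening: 0.0747
gripper_force: 0.0
```

Run:
```python
from h import *
o=ctrl.get_obs();print(o['clock'],shift([.504,.2888,.10]),o['tool_pos'],o['orientation'],o['opening'])
```

```text
1.0667 [ 5.4  -2.79  2.11] [0.47035891 0.3394006  0.12110363] [-1.79964120e+02  3.55105001e-02 -8.37409315e+01] 0.07470190898169969
```

To row units: 5.4 cm / 80 = 0.0675, -2.8 cm / 80 = -0.035, 16.7 degrees / 360 = 0.0464.

send_rows --plan '[[[0.0675, -0.035, 0.0263, 0, 0, 0.0464], [0.0675, -0.035, 0.0263, 0, 0, 0.0464], [0.0675, -0.035, 0.0263, 0, 0, 0.0464], [0.0675, -0.035, 0.0263, 0, 0, 0.0464], [0.0675, -0.035, 0.0263, 0, 0, 0.0464]]]'

```text
clock: 1.48
tool_pos: [0.5039, 0.2905, 0.1004]
orientation: [-180.0, 0.0, -100.0]
force: [0.1, -0.1, 0.6]
opening: 0.0743
gripper_force: 0.0
```

Run:
```python
from h import *
o=ctrl.get_obs();print(o['clock'],shift([.504,.2888,.004]),o['tool_pos'],o['orientation'],o['opening'])
```

```text
1.4833 [ 0.17 -0.03  9.64] [0.50393595 0.2905099  0.1004167 ] [-1.79986528e+02  1.26524478e-02 -1.00040368e+02] 0.07426349429919256
```

To row units: 9.6 cm / 80 = 0.12, 9.2 cm / 80 = 0.115, 0.2 degrees / 360 = 0.0006.

send_rows --plan '[[[0.0013, 0, 0.0375, 0, 0, 0.0006], [0.0013, 0, 0.075, 0, 0, 0.0006], [0.0013, 0, 0.1, 0, 0, 0.0006], [0.0013, 0, 0.115, 0, 0, 0.0006], [0.0013, 0, 0.12, 0, 0, 0.0006], [0.0013, 0, 0.12, 0, 0, 0.0006]]]'

```text
clock: 1.98
tool_pos: [0.5029, 0.2901, 0.0037]
orientation: [180.0, -0.1, -100.2]
force: [0.1, -0.6, 0.2]
opening: 0.0745
gripper_force: 0.0
```

send_rows --plan '[[[0, 0, 0, 0, 0, 0], [0, 0, 0, 0, 0, 0], [0, 0, 0, 0, 0, 0], [0, 0, 0, 0, 0, 0], [0, 0, 0, 0, 0, 0], [0, 0, 0, 0, 0, 0]]]' --fingers 0.3

```text
clock: 2.48
tool_pos: [0.5037, 0.2898, 0.005]
orientation: [-180.0, 0.1, -100.3]
force: [-1.9, 0.7, 4.4]
opening: 0.045
gripper_force: 30.0
```

To row units: -7 cm / 80 = -0.0875, -5 cm / 80 = -0.0625.

send_rows --plan '[[[0, 0, -0.025, 0, 0, 0], [0, 0, -0.0625, 0, 0, 0], [0, 0, -0.0875, 0, 0, 0], [0, 0, -0.0875, 0, 0, 0]]]'

```text
clock: 2.82
tool_pos: [0.5056, 0.2913, 0.0788]
orientation: [-179.8, 0.3, -100.3]
force: [-0.3, -0.1, -0.5]
opening: 0.0452
gripper_force: 30.0
```

Run:
```python
from h import *
s,I=img('top'); b=blob(I,*px(s,[.504,.289,.095]).astype(int),20,lambda p:(p[...,2]>p[...,0]+3)); print(b,at(s,*b[0],.095))
o=ctrl.get_obs();print(o['clock'],shift([.5573,.0016,.075]),o['tool_pos'],o['orientation'],o['opening'],o['gripper_force'])
```

```text
(array([166., 241.]), array([166., 241.,   0.]), np.int32(1)) [0.5022 0.268  0.095 ]
2.9667 [ 27.33 -10.49  -0.09] [0.5031502  0.28932013 0.07415399] [ 1.79986138e+02  1.53787363e-02 -1.00332828e+02] 0.045106252970954976 29.999748046975583
```

send_rows --plan '[[[0.0375, -0.015, 0, 0, 0, 0], [0.085, -0.0325, 0, 0, 0, 0], [0.1325, -0.0513, 0, 0, 0, 0], [0.18, -0.0688, 0, 0, 0, 0], [0.2275, -0.0875, 0, 0, 0, 0], [0.275, -0.105, 0, 0, 0, 0], [0.3188, -0.1225, 0, 0, 0, 0], [0.3413, -0.1313, 0, 0, 0, 0]]]'

```text
clock: 3.63
tool_pos: [0.5569, -0.0015, 0.0728]
orientation: [179.8, -0.1, -100.4]
force: [-0.1, 0.5, -1.0]
opening: 0.0447
gripper_force: 30.0
```

send_rows --plan '[[[0, 0, 0, 0, 0, 0], [0, 0, 0, 0, 0, 0]]]'

```text
clock: 3.8
tool_pos: [0.5571, 0.0006, 0.0729]
orientation: [179.9, -0.1, -100.5]
force: [-0.1, 0.5, -0.6]
opening: 0.0452
gripper_force: 30.0
```

Run:
```python
from h import *
s=snap('side'); 
cv2.imwrite('pics/s2.png',cv2.resize(s['img'][180:290,180:340,::-1],None,fx=5,fy=5,interpolation=cv2.INTER_CUBIC))
o=ctrl.get_obs();print(o['clock'],shift([.5573,.0018,.017]),o['tool_pos'],o['orientation'],o['opening'],o['gripper_force'])
```

```text
3.85 [-0.04 -0.02  5.61] [0.55714791 0.0015074  0.07311876] [ 1.79892357e+02 -4.84090238e-02 -1.00402994e+02] 0.04496796933129049 29.999862536787987
```

View pics/s2.png

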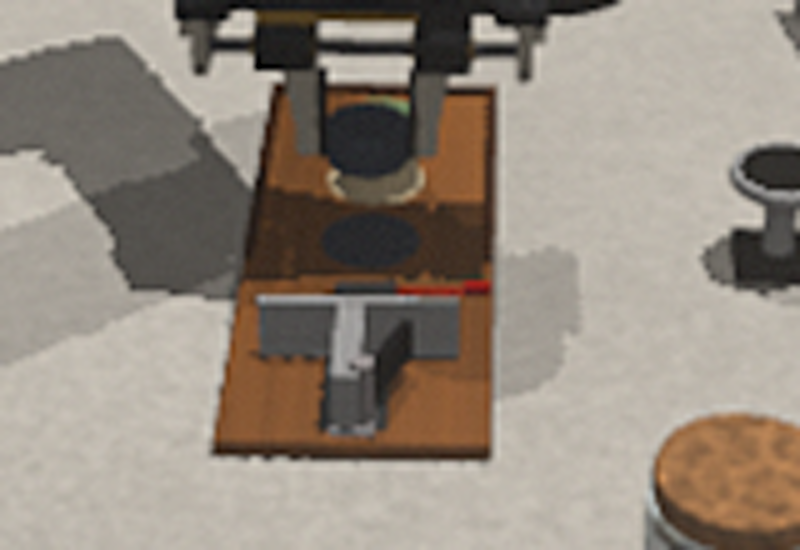

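The side view shows the slate stone centred between the pads above its round, which is at crop (370,240). I'll lower it.

To row units: 5.8 cm / 80 = 0.0725, 5.75 cm / 80 = 0.0719.

send_rows --plan '[[[0, 0, 0.025, 0, 0, 0], [0, 0, 0.05, 0, 0, 0], [0, 0, 0.0625, 0, 0, 0], [0, 0, 0.0688, 0, 0, 0], [0, 0, 0.0706, 0, 0, 0], [0, 0, 0.0719, 0, 0, 0], [0, 0, 0.0725, 0, 0, 0], [0, 0, 0.0725, 0, 0, 0]]]'

```text
clock: 4.52
tool_pos: [0.5584, 0.0026, 0.017]
orientation: [-179.9, 0.0, -100.3]
force: [-0.2, 0.3, 0.5]
opening: 0.045
gripper_force: 30.0
```

Run:
```python
from h import *
for i in range(2):
    snap('top');o=ctrl.get_obs();print(o['clock'],shift([.5573,.0018,.016]),o['tool_pos'],o['force'])
```

```text
4.5667 [0.09 0.1  0.1 ] [0.55848144 0.00250454 0.01699046] [-0.69191589  0.52581719  3.07879466]
4.6167 [0.09 0.11 0.1 ] [0.55848875 0.00246072 0.01697148] [-1.09683077  1.25699859  2.14226011]
```

Contact reads about 2–3 N. I'll release to partial opening and lift.

To row units: -10 cm / 80 = -0.125, -8 cm / 80 = -0.1.

send_rows --plan '[[[0, 0, 0, 0, 0, 0], [0, 0, 0, 0, 0, 0], [0, 0, 0, 0, 0, 0], [0, 0, -0.0188, 0, 0, 0], [0, 0, -0.05, 0, 0, 0], [0, 0, -0.1, 0, 0, 0], [0, 0, -0.125, 0, 0, 0], [0, 0, -0.125, 0, 0, 0]]]' --fingers 0.68

```text
clock: 5.28
tool_pos: [0.561, 0.0027, 0.1215]
orientation: [-179.6, 0.2, -100.3]
force: [0.8, -0.7, -0.5]
opening: 0.0592
gripper_force: 0.0
```

Run:
```python
from h import *
o=ctrl.get_obs();print(o['clock'],shift([.469,-.325,.08]),o['tool_pos'],o['orientation'],o['opening'])
```

```text
5.2833 [33.9   3.24  4.02] [0.56098164 0.00270115 0.12151497] [-1.79554634e+02  1.76081732e-01 -1.00262683e+02] 0.059185903609739764
```

To row units: 32 cm / 80 = 0.4, 28 cm / 80 = 0.35.

send_rows --plan '[[[0.05, 0.005, 0, 0, 0, 0], [0.1, 0.01, 0, 0, 0, 0], [0.15, 0.0138, 0.0063, 0, 0, 0], [0.2, 0.0188, 0.0125, 0, 0, 0], [0.25, 0.0238, 0.0188, 0, 0, 0], [0.3, 0.0288, 0.025, 0, 0, 0], [0.35, 0.0338, 0.025, 0, 0, 0], [0.4, 0.0388, 0.025, 0, 0, 0]]]' --fingers 0.85

```text
clock: 5.95
tool_pos: [0.4689, -0.3088, 0.0957]
orientation: [180.0, 0.0, -100.3]
force: [1.7, -0.3, 0.3]
opening: 0.0745
gripper_force: 0.0
```

send_rows --plan '[[[0.0225, 0.0013, 0.0125, 0, 0, 0], [0.0225, 0.0013, 0.025, 0, 0, 0], [0.0225, 0.0013, 0.025, 0, 0, 0], [0.0225, 0.0013, 0.025, 0, 0, 0]]]'

```text
clock: 6.28
tool_pos: [0.4652, -0.3243, 0.0755]
orientation: [179.9, 0.0, -100.3]
force: [0.9, -0.0, -0.6]
opening: 0.0745
gripper_force: 0.0
```

Run:
```python
from h import *
s,I=img('top'); b=blob(I,388,258,14,lambda p:(p[...,1]>p[...,0]+1)); print(b,at(s,*b[0],.024))
b=blob(I,269,222,14,lambda p:(p[...,2]>p[...,0]+2)); print(b,at(s,*b[0],.036))
cv2.imwrite('pics/t2.png',cv2.resize(np.clip(I[180:265,200:345,::-1]*1.6,0,255).astype('uint8'),None,fx=5.5,fy=5.5,interpolation=cv2.INTER_CUBIC))
o=ctrl.get_obs();print(o['clock'],shift([.469,-.325,.004]),o['tool_pos'],o['orientation'],o['opening'])
```

```text
Traceback (most recent call last):
  File "h.py", line 22, in blob
    n,l,st,c=cv2.connectedComponentsWithStats(m); k=1+st[1:,4].argmax()
                                                      ~~~~~~~~~~~~~~~^^
ValueError: attempt to get argmax of an empty sequence
```

Sage is now hidden under the gripper, so I'll check only the placed slate stone.

Run:
```python
from h import *
s,I=img('top')
cv2.imwrite('pics/t2.png',cv2.resize(np.clip(I[180:265,200:345,::-1]*1.6,0,255).astype('uint8'),None,fx=5.5,fy=5.5,interpolation=cv2.INTER_CUBIC))
o=ctrl.get_obs();print(o['clock'],shift([.469,-.325,.004]),o['tool_pos'],o['orientation'],o['opening'])
```

```text
6.5833 [ 0.06 -0.24  7.29] [ 0.46662403 -0.32399941  0.07685678] [-1.79941923e+02 -6.25505335e-03 -1.00230075e+02] 0.07454375598791474
```

View pics/t2.png

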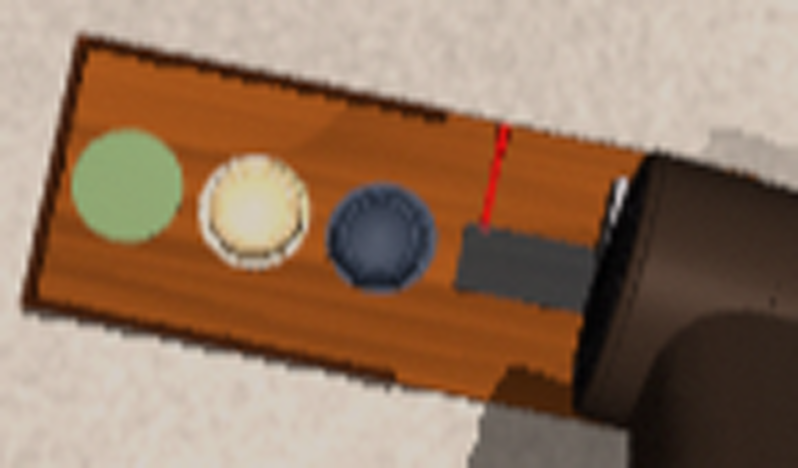

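The slate stone sits centred on its round at crop (381,238). Now I'll pick the sage stone.

To row units: 7.2 cm / 80 = 0.09, 6.5 cm / 80 = 0.0813.

send_rows --plan '[[[0.0006, -0.0025, 0.0375, 0, 0, 0], [0.0006, -0.0025, 0.0625, 0, 0, 0], [0.0006, -0.0025, 0.0813, 0, 0, 0], [0.0006, -0.0025, 0.09, 0, 0, 0], [0.0006, -0.0025, 0.09, 0, 0, 0], [0.0006, -0.0025, 0.09, 0, 0, 0]]]'

```text
clock: 7.08
tool_pos: [0.4682, -0.3254, 0.0046]
orientation: [180.0, -0.0, -100.3]
force: [0.6, 1.0, -0.3]
opening: 0.075
gripper_force: 0.0
```

send_rows --plan '[[[0, 0, 0, 0, 0, 0], [0, 0, 0, 0, 0, 0], [0, 0, 0, 0, 0, 0], [0, 0, 0, 0, 0, 0], [0, 0, 0, 0, 0, 0], [0, 0, 0, 0, 0, 0]]]' --fingers 0.3

```text
clock: 7.58
tool_pos: [0.4682, -0.3257, 0.0048]
orientation: [-179.9, -0.0, -100.3]
force: [-0.7, -0.1, 3.7]
opening: 0.0448
gripper_force: 30.0
```

To row units: -9 cm / 80 = -0.1125, -7 cm / 80 = -0.0875.

send_rows --plan '[[[0, 0, -0.025, 0, 0, 0], [0, 0, -0.0625, 0, 0, 0], [0, 0, -0.0875, 0, 0, 0], [0, 0, -0.1125, 0, 0, 0], [0, 0, -0.1125, 0, 0, 0], [0, 0, -0.1125, 0, 0, 0]]]'

```text
clock: 8.08
tool_pos: [0.4683, -0.3256, 0.0953]
orientation: [-179.9, -0.0, -100.3]
force: [-0.2, 0.3, -2.1]
opening: 0.0452
gripper_force: 30.0
```

Run:
```python
from h import *
o=ctrl.get_obs();print(o['clock'],shift([.5808,.1297,.095]),o['tool_pos'],o['orientation'],o['opening'],o['gripper_force'],o['force'])
```

```text
8.0833 [-4.681e+01 -2.910e+00  4.000e-02] [ 0.46832393 -0.32560496  0.0953457 ] [-1.79861703e+02 -3.59968781e-03 -1.00320687e+02] 0.045179561056454036 29.999317044275813 [-0.21755863  0.2744046  -2.07465439]
```

To row units: -31 cm / 80 = -0.3875, -27 cm / 80 = -0.3375.

send_rows --plan '[[[-0.0375, -0.0025, 0, 0, 0, 0], [-0.0875, -0.005, 0, 0, 0, 0], [-0.1375, -0.0088, 0, 0, 0, 0], [-0.1875, -0.0113, 0, 0, 0, 0], [-0.2375, -0.015, 0, 0, 0, 0], [-0.2875, -0.0175, 0, 0, 0, 0], [-0.3375, -0.0213, 0, 0, 0, 0], [-0.3875, -0.0238, 0, 0, 0, 0]]]'

```text
clock: 8.75
tool_pos: [0.5412, -0.0221, 0.0931]
orientation: [179.9, -0.0, -100.3]
force: [1.6, 0.4, -1.0]
opening: 0.0451
gripper_force: 30.0
```

send_rows --plan '[[[-0.05, -0.0038, 0, 0, 0, 0], [-0.1, -0.0075, 0, 0, 0, 0], [-0.15, -0.01, 0, 0, 0, 0], [-0.1813, -0.0113, 0, 0, 0, 0], [-0.1975, -0.0125, 0, 0, 0, 0], [-0.1975, -0.0125, 0, 0, 0, 0], [-0.1975, -0.0125, 0, 0, 0, 0], [-0.1975, -0.0125, 0, 0, 0, 0]]]'

```text
clock: 9.42
tool_pos: [0.5792, 0.1286, 0.0934]
orientation: [179.9, -0.1, -100.3]
force: [-0.0, -0.7, -0.9]
opening: 0.0451
gripper_force: 30.0
```

Run:
```python
from h import *
for i in range(4):
    snap('top');o=ctrl.get_obs();print(o['clock'],shift([.5808,.1297,.016]),o['tool_pos'],o['orientation'])
```

```text
9.4667 [-0.16 -0.13  7.77] [0.57937726 0.12843425 0.09366401] [ 1.79930962e+02 -4.66368099e-02 -1.00378152e+02]
9.5167 [-0.16 -0.1   7.79] [0.57958148 0.12837897 0.09392467] [ 1.79954810e+02 -3.18785886e-02 -1.00391828e+02]
9.5667 [-0.14 -0.08  7.81] [0.57976604 0.12845239 0.09414513] [ 1.79976777e+02 -1.66962688e-02 -1.00393122e+02]
9.6167 [-0.12 -0.07  7.83] [0.57990293 0.12862668 0.09432594] [ 1.79991322e+02 -2.08730380e-03 -1.00393342e+02]
```

To row units: 7.8 cm / 80 = 0.0975, 7.7 cm / 80 = 0.0963.

send_rows --plan '[[[-0.0013, 0, 0.0375, 0, 0, 0], [-0.0013, 0, 0.0625, 0, 0, 0], [-0.0013, 0, 0.0813, 0, 0, 0], [-0.0013, 0, 0.0913, 0, 0, 0], [-0.0013, 0, 0.095, 0, 0, 0], [-0.0013, 0, 0.0963, 0, 0, 0], [-0.0013, 0, 0.0975, 0, 0, 0], [-0.0013, 0, 0.0975, 0, 0, 0]]]'

```text
clock: 10.28
tool_pos: [0.5809, 0.1309, 0.0171]
orientation: [-179.9, 0.1, -100.3]
force: [0.2, 0.2, -1.3]
opening: 0.0449
gripper_force: 30.0
```

send_rows --plan '[[[0, 0, 0, 0, 0, 0], [0, 0, 0, 0, 0, 0]]]'

```text
clock: 10.45
tool_pos: [0.5807, 0.131, 0.0171]
orientation: [-179.9, 0.0, -100.3]
force: [0.5, 0.9, -1.1]
opening: 0.0451
gripper_force: 30.0
```

To row units: 0.1 cm / 80 = 0.0013, 0.08 cm / 80 = 0.001.

send_rows --plan '[[[0.0006, 0, 0.0006, 0, 0, 0], [0.0006, 0, 0.001, 0, 0, 0], [0.0006, 0, 0.0013, 0, 0, 0], [0.0006, 0, 0.0013, 0, 0, 0]]]'

```text
clock: 10.78
tool_pos: [0.5807, 0.1308, 0.0168]
orientation: [-179.9, 0.1, -100.3]
force: [-3.5, 1.8, 8.3]
opening: 0.0448
gripper_force: 30.0
```

Contact. Release and lift.

To row units: -9 cm / 80 = -0.1125, -8 cm / 80 = -0.1.

send_rows --plan '[[[0, 0, 0, 0, 0, 0], [0, 0, 0, 0, 0, 0], [0, 0, 0, 0, 0, 0], [0, 0, -0.0188, 0, 0, 0], [0, 0, -0.05, 0, 0, 0], [0, 0, -0.1, 0, 0, 0], [0, 0, -0.1125, 0, 0, 0], [0, 0, -0.1125, 0, 0, 0]]]' --fingers 0.68

```text
clock: 11.45
tool_pos: [0.5826, 0.1313, 0.1094]
orientation: [-179.7, 0.2, -100.3]
force: [0.4, -0.5, -0.1]
opening: 0.0599
gripper_force: 0.0
```

Run:
```python
from h import *
o=ctrl.get_obs()
# gate frame in world: cream (.5689,.0659), yaw -10.3
y=np.radians(-10.3); ex=np.array([np.cos(y),np.sin(y)]); ey=np.array([-ex[1],ex[0]]); c=np.array([.5689,.0659])
for n,x,t in(('rest plate',0,-.1748),('clip',0,-.1152),('start',0.0,-.1748-.020),('end',0,-.1152-.012)): print(n,c+x*ex+t*ey, shift([*(c+x*ex+t*ey),.10]))
print(o['clock'],o['tool_pos'],o['orientation'])
```

```text
rest plate [ 0.53764537 -0.1060831 ] [24.16  0.19  0.85]
clip [ 0.54830198 -0.04744356] [18.2   0.19  0.87]
start [ 0.53406933 -0.12576081] [26.16  0.19  0.84]
end [ 0.54615636 -0.05925018] [19.4   0.19  0.86]
11.45 [0.58257712 0.13126495 0.10942301] [-179.6669971     0.22615656 -100.27397259]
```

To row units: 26.2 cm / 80 = 0.3275, 25.5 cm / 80 = 0.3188.

send_rows --plan '[[[0.05, 0, 0, 0, 0, 0], [0.1, 0, 0, 0, 0, 0], [0.15, 0, 0, 0, 0, 0], [0.2, 0, 0, 0, 0, 0], [0.25, 0.0013, 0, 0, 0, 0], [0.2875, 0.0013, 0, 0, 0, 0], [0.3188, 0.0013, 0, 0, 0, 0], [0.3275, 0.0025, 0, 0, 0, 0]]]' --fingers 0.85

```text
clock: 12.12
tool_pos: [0.53, -0.1301, 0.1047]
orientation: [179.9, -0.0, -100.5]
force: [-0.1, 0.9, -0.1]
opening: 0.0743
gripper_force: 0.0
```

To row units: 2 cm / 80 = 0.025.

send_rows --plan '[[[0, 0, 0.025, 0, 0, 0], [0, 0, 0.025, 0, 0, 0], [0, 0, 0.025, 0, 0, 0], [0, 0, 0.025, 0, 0, 0]]]'

```text
clock: 12.45
tool_pos: [0.5315, -0.1267, 0.0854]
orientation: [180.0, -0.0, -100.3]
force: [0.5, 0.1, 0.2]
opening: 0.0742
gripper_force: 0.0
```

Run:
```python
from h import *
s,I=img('top')
for nm,u,v,f,z in (('sage',223,213,lambda p:(p[...,1]>p[...,0]+1),.03),('slate',269,223,lambda p:(p[...,2]>p[...,0]+3),.03)):
    b=blob(I,u,v,14,f); print(nm,b)
A=np.clip(I[180:265,200:300,::-1]*1.6,0,255).astype('uint8'); B=snap('side')['img'][190:275,200:300,::-1]
cv2.imwrite('pics/t3.png',cv2.resize(np.hstack([A,B]),None,fx=4,fy=4,interpolation=cv2.INTER_CUBIC))
o=ctrl.get_obs();print(o['clock'],shift([.5341,-.1258,.019]),o['tool_pos'],o['orientation'],o['opening'])
```

```text
sage (array([222.4 , 211.92]), array([222.61, 213.39,   9.75]), np.int32(248))
slate (array([270.5, 214. ]), array([270.5, 214. ,   0.5]), np.int32(2))
12.65 [-0.12 -0.2   6.68] [ 0.53182318 -0.12662298  0.08583801] [-1.79948750e+02  1.18227667e-02 -1.00256656e+02] 0.07443766543525203
```

View pics/t3.png

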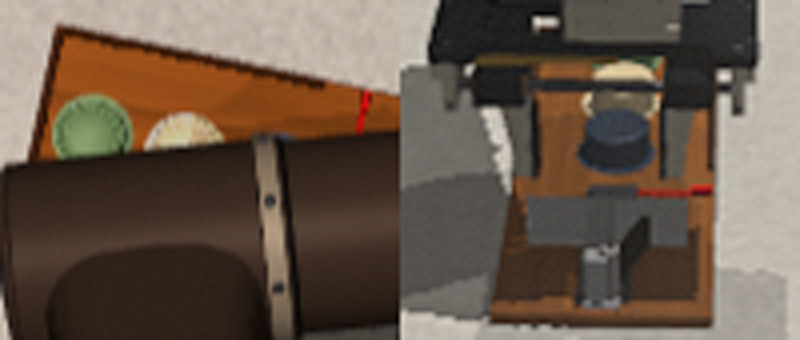

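Sage appears centred on its round at crop (92,135), and the fingers are lined up either side of the spine. I'll descend behind the plate.

To row units: 6.6 cm / 80 = 0.0825, 6.3 cm / 80 = 0.0788.

send_rows --plan '[[[0, -0.0025, 0.025, 0, 0, 0], [0, -0.0025, 0.05, 0, 0, 0], [0, -0.0025, 0.0688, 0, 0, 0], [0, -0.0025, 0.0788, 0, 0, 0], [0, -0.0025, 0.0825, 0, 0, 0], [0, -0.0025, 0.0825, 0, 0, 0], [0, -0.0025, 0.0825, 0, 0, 0]]]'

```text
clock: 13.23
tool_pos: [0.5339, -0.1274, 0.0199]
orientation: [-180.0, 0.0, -100.3]
force: [0.2, 0.7, 0.7]
opening: 0.0741
gripper_force: 0.0
```

Run:
```python
from h import *
B=snap('side')['img'][190:270,190:310,::-1]
cv2.imwrite('pics/t4.png',cv2.resize(B,None,fx=6,fy=6,interpolation=cv2.INTER_CUBIC))
o=ctrl.get_obs();print(o['clock'],shift([.5341,-.1258,.019]),shift([.5462,-.0593,.019]),o['tool_pos'],o['orientation'],o['opening'],o['force'])
```

```text
13.2833 [-0.16  0.02  0.12] [-6.92  0.02  0.12] [ 0.53402553 -0.1274179   0.02018914] [-1.79921484e+02  1.31632914e-02 -1.00288889e+02] 0.07458565088895894 [-1.02217455  1.28754329 -0.69455867]
```

View pics/t4.png

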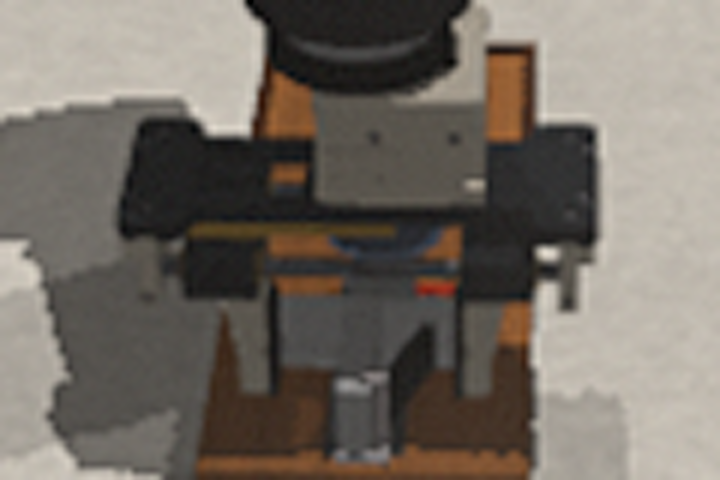

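The fingers straddle the spine and lever with clearance, in front of the camera side of the plate. Push most of the way.

To row units: -6 cm / 80 = -0.075, -5 cm / 80 = -0.0625.

send_rows --plan '[[[-0.005, 0, 0.0013, 0, 0, 0], [-0.01, 0, 0.0013, 0, 0, 0], [-0.015, 0, 0.0013, 0, 0, 0], [-0.025, 0, 0.0013, 0, 0, 0], [-0.0375, 0, 0.0013, 0, 0, 0], [-0.05, 0, 0.0013, 0, 0, 0], [-0.0625, 0, 0.0013, 0, 0, 0], [-0.075, 0, 0.0013, 0, 0, 0]]]'

```text
clock: 13.95
tool_pos: [0.5445, -0.0678, 0.0187]
orientation: [-180.0, -0.0, -100.3]
force: [1.1, -6.7, 3.3]
opening: 0.0746
gripper_force: 3.0
```

To row units: -0.4 cm / 80 = -0.005, -0.2 cm / 80 = -0.0025.

send_rows --plan '[[[-0.0025, 0, 0, 0, 0, 0], [-0.005, 0, 0, 0, 0, 0], [-0.005, 0, 0, 0, 0, 0], [-0.005, 0, 0, 0, 0, 0]]]'

```text
clock: 14.28
tool_pos: [0.545, -0.0645, 0.0184]
orientation: [-180.0, 0.0, -100.3]
force: [0.8, -5.0, 1.7]
opening: 0.0746
gripper_force: 2.3
```

Run:
```python
from h import *
s=snap('side');B=s['img'][205:260,215:295,::-1]
cv2.imwrite('pics/t5.png',cv2.resize(np.clip(B*1.4,0,255).astype('uint8'),None,fx=9,fy=9,interpolation=cv2.INTER_CUBIC))
o=ctrl.get_obs();print(o['clock'],shift([.5462,-.0593,.019]),o['tool_pos'],o['orientation'],o['opening'],o['force'])
# expected side-view px of plate top edge (z=.05) when at offset d from clip, x=52 and -52 mm
y=np.radians(-10.3); ex=np.array([np.cos(y),np.sin(y)]); ey=np.array([-ex[1],ex[0]]); c=np.array([.5689,.0659])
for d in(-.01,-.005,0,.005):
    print(d,[((px(s,[*(c+x*ex+(-.1152+d-.0025)*ey),.05])-[215,205]+.5)*9).round(0).tolist() for x in(-.052,0,.052)])
print([((px(s,[*(c+x*ex-.1152*ey),.018])-[215,205]+.5)*9).round(0).tolist() for x in(.056,.07)])
```

```text
14.3333 [-0.55 -0.03 -0.06] [ 0.54490887 -0.06460563  0.01838133] [-1.79978860e+02  3.47597112e-03 -1.00306708e+02] 0.07439943022288861 [ 0.39401203 -4.62185702  2.3791099 ]
-0.01 [[167.0, 223.0], [344.0, 226.0], [519.0, 230.0]]
-0.005 [[169.0, 213.0], [345.0, 217.0], [520.0, 220.0]]
0 [[170.0, 204.0], [346.0, 207.0], [520.0, 211.0]]
0.005 [[172.0, 195.0], [346.0, 198.0], [520.0, 201.0]]
[[533.0, 294.0], [579.0, 295.0]]
```

View pics/t5.png

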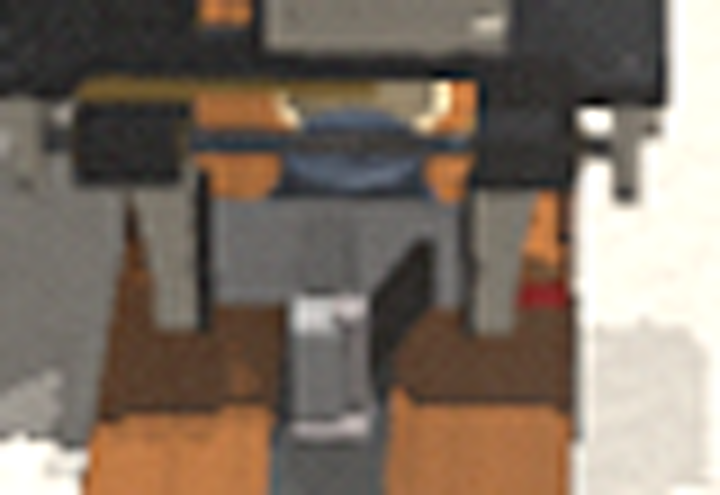

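Run:
```python
from h import *
s,J=img('side',4); J1=cv2.imread('pics/side1.png')[:,:,::-1].astype(float)
y=np.radians(-10.3); ex=np.array([np.cos(y),np.sin(y)]); ey=np.array([-ex[1],ex[0]]); c=np.array([.5689,.0659])
P=lambda x,t,z:px(s,[*(c+x*ex+t*ey),z])
for nm,I,t in(('rest',J1,-.1748),('now',J,-.1152)):
  for x in(-.026,.030):
    a=P(x,t-.0025,.05);b=P(x,t+.0025,.05);e=P(x,t-.0025,.014); u=int(round(a[0]))
    print(nm,x,'u',u,'pred far-top,near-top,bottom',b[1],a[1],e[1])
    v0=int(b[1])-5; print([(v0+i,I[v0+i,u].astype(int).tolist()) for i in range(22)])
q=P(.063,-.1152,.018); u,v=q.astype(int); print('clip pred',q); print(J[v-4:v+5,u].astype(int).tolist()); print(J1[v-4:v+5,u].astype(int).tolist())
```

```text
rest -0.026 u 241 pred far-top,near-top,bottom 239.1 240.3 251.6
[(234, [128, 84, 50]), (235, [127, 83, 50]), (236, [126, 82, 44]), (237, [129, 80, 45]), (238, [127, 85, 51]), (239, [161, 152, 148]), (240, [119, 120, 120]), (241, [66, 65, 63]), (242, [76, 74, 74]), (243, [77, 73, 73]), (244, [75, 74, 73]), (245, [78, 76, 74]), (246, [75, 74, 72]), (247, [74, 72, 70]), (248, [76, 73, 72]), (249, [74, 74, 72]), (250, [73, 71, 68]), (251, [58, 50, 47]), (252, [89, 59, 37]), (253, [119, 75, 45]), (254, [124, 80, 49]), (255, [121, 79, 48])]
rest 0.03 u 263 pred far-top,near-top,bottom 239.5 240.6 251.9
[(234, [135, 88, 55]), (235, [133, 87, 50]), (236, [131, 90, 51]), (237, [152, 63, 38]), (238, [145, 40, 25]), (239, [158, 142, 139]), (240, [117, 116, 114]), (241, [67, 66, 65]), (242, [77, 74, 71]), (243, [77, 75, 71]), (244, [79, 78, 74]), (245, [78, 77, 74]), (246, [79, 76, 73]), (247, [77, 76, 74]), (248, [78, 75, 74]), (249, [78, 77, 76]), (250, [78, 79, 77]), (251, [62, 57, 54]), (252, [99, 65, 42]), (253, [121, 77, 46]), (254, [131, 84, 51]), (255, [126, 81, 49])]
now -0.026 u 243 p
[... 629 characters left out ...]
, 81, 46]), (224, [131, 82, 46]), (225, [128, 82, 45]), (226, [134, 82, 42]), (227, [97, 73, 60]), (228, [73, 75, 75]), (229, [78, 77, 76]), (230, [80, 78, 76]), (231, [80, 78, 77]), (232, [83, 81, 80]), (233, [84, 83, 80]), (234, [81, 80, 78]), (235, [83, 82, 80]), (236, [82, 81, 80]), (237, [85, 83, 84]), (238, [82, 79, 76]), (239, [72, 59, 49]), (240, [67, 47, 34]), (241, [65, 47, 34]), (242, [65, 46, 33])]
clip pred [276.3 237.3]
[[132, 83, 48], [99, 67, 42], [78, 57, 39], [82, 41, 31], [92, 28, 27], [93, 32, 30], [73, 44, 33], [65, 49, 36], [67, 49, 36]]
[[128, 80, 46], [128, 82, 47], [127, 89, 54], [176, 56, 35], [137, 26, 27], [67, 25, 28], [115, 72, 43], [134, 89, 52], [132, 85, 50]]
```

Calibrated against the rest picture, the plate is about 4–5 mm short of the clip and the lever is still open. Push 4.5 mm more.

To row units: -0.45 cm / 80 = -0.0056, -0.4 cm / 80 = -0.005.

send_rows --plan '[[[-0.0025, 0, 0, 0, 0, 0], [-0.005, 0, 0, 0, 0, 0], [-0.0056, 0, 0, 0, 0, 0], [-0.0056, 0, 0, 0, 0, 0], [-0.0056, 0, 0, 0, 0, 0]]]'

```text
clock: 14.95
tool_pos: [0.5456, -0.0603, 0.0183]
orientation: [-180.0, -0.0, -100.3]
force: [0.8, -4.4, 2.4]
opening: 0.0743
gripper_force: 2.4
```

```bash
cat > g.py <<'E'
from h import *
s,J=img('side',4); J1=cv2.imread('pics/side1.png')[:,:,::-1].astype(float)
y=np.radians(-10.3); ex=np.array([np.cos(y),np.sin(y)]); ey=np.array([-ex[1],ex[0]]); c=np.array([.5689,.0659])
P=lambda x,t,z:px(s,[*(c+x*ex+t*ey),z])
# wood has r-b large, aluminium ~0: sub-pixel area of grey rows
for nm,I,t in(('rest',J1,-.1748),('now',J,-.1152)):
  for x in(-.028,-.022,.026,.031):
    a=P(x,t+.0025,.05);e=P(x,t-.0025,.014); u=int(round(e[0]))
    w=(I[:,u,0]-I[:,u,2]); m=int((a[1]+e[1])/2)
    up=w[m-11:m-6]; W=np.median(np.sort(up)[-3:]); top=m-.5-sum(1-np.clip(w[m-8:m]/W,0,1))
    lo=w[m:m+9]; W2=lo.max(); bot=m-.5+sum(1-np.clip(lo/W2,0,1))
    print(nm,x,'top obs-pred',round(top-a[1],2),'bot obs-pred',round(bot-e[1],2))
o=ctrl.get_obs();print(o['clock'],shift([.5462,-.0593,.019]),o['tool_pos'],o['opening'],o['force'])
E
python3 g.py
```

```text
rest -0.028 top obs-pred -0.38 bot obs-pred -0.25
rest -0.022 top obs-pred -0.41 bot obs-pred -0.33
rest 0.026 top obs-pred -0.87 bot obs-pred -0.49
rest 0.031 top obs-pred -0.5 bot obs-pred -0.52
now -0.028 top obs-pred -0.52 bot obs-pred -1.33
now -0.022 top obs-pred -0.99 bot obs-pred -1.35
now 0.026 top obs-pred -1.04 bot obs-pred -1.35
now 0.031 top obs-pred -0.46 bot obs-pred -0.99
15.15 [-0.11 -0.05 -0.07] [ 0.54554852 -0.06033563  0.01826542] 0.07427634265705066 [ 0.65444736 -5.70265442  2.319373  ]
```

The plate is now within about 1 mm of the clip: the image gives about +1 mm and the arm about −1 mm. The hold has been over 0.2 s. Squeeze the lever.

send_rows --plan '[[[0, 0, 0, 0, 0, 0], [0, 0, 0, 0, 0, 0], [0, 0, 0, 0, 0, 0], [0, 0, 0, 0, 0, 0], [0, 0, 0, 0, 0, 0], [0, 0, 0, 0, 0, 0], [0, 0, 0, 0, 0, 0], [0, 0, 0, 0, 0, 0]]]' --fingers 0.0

```text
clock: 15.82
tool_pos: [0.5483, -0.06, 0.019]
orientation: [-179.7, 0.1, -100.3]
force: [6.9, -6.0, 1.4]
opening: 0.0269
gripper_force: 5.3
```

send_rows --plan '[[[0, 0, 0, 0, 0, 0], [0, 0, 0, 0, 0, 0], [0, 0, 0, 0, 0, 0], [0, 0, 0, 0, 0, 0]]]'

```text
clock: 16.15
tool_pos: [0.5461, -0.0603, 0.0188]
orientation: [-179.9, -0.0, -100.3]
force: [0.2, -4.3, 4.8]
opening: 0.021
gripper_force: 32.9
```

```bash
python3 g.py
python3 - <<'E'
from h import *
B=snap('side')['img'][195:260,210:300,::-1]
cv2.imwrite('pics/t6.png',cv2.resize(np.clip(B*1.4,0,255).astype('uint8'),None,fx=8,fy=8,interpolation=cv2.INTER_CUBIC))
E
```

```text
rest -0.028 top obs-pred -0.38 bot obs-pred -0.25
rest -0.022 top obs-pred -0.41 bot obs-pred -0.33
rest 0.026 top obs-pred -0.87 bot obs-pred -0.49
rest 0.031 top obs-pred -0.5 bot obs-pred -0.52
now -0.028 top obs-pred 4.82 bot obs-pred -4.95
now -0.022 top obs-pred 4.57 bot obs-pred -3.84
now 0.026 top obs-pred 4.05 bot obs-pred -1.58
now 0.031 top obs-pred 2.71 bot obs-pred -1.66
16.35 [-0.09  0.01 -0.02] [ 0.5460991  -0.06024693  0.01875817] 0.020754386506784978 [ 1.85939359 -5.40681604  4.8481893 ]
```

View pics/t6.png

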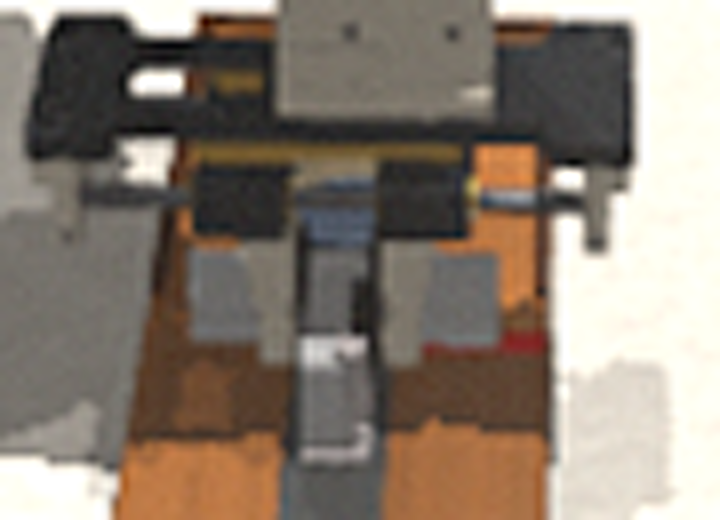

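The lever is flat along the spine and pinched at 33 N. The plate's bottom edge (row ~345) sits right at the red line and clip. One last numeric check of the plate position, using its now-visible ends.

```bash
sed -i 's/(-.028,-.022,.026,.031)/(-.048,-.044,-.04,.038,.042,.046)/' g.py; python3 g.py
python3 - <<'E'
from h import *
s,J=img('side',4)
for u in (264,266,268,270,275): print(u,[(v,J[v,u].astype(int).tolist()) for v in range(234,243)])
E
```

```text
rest -0.048 top obs-pred -0.3 bot obs-pred -0.12
rest -0.044 top obs-pred -0.29 bot obs-pred -0.72
rest -0.04 top obs-pred -0.23 bot obs-pred -0.55
rest 0.038 top obs-pred -0.59 bot obs-pred -0.64
rest 0.042 top obs-pred -0.58 bot obs-pred -0.69
rest 0.046 top obs-pred -0.62 bot obs-pred -0.58
now -0.048 top obs-pred 0.56 bot obs-pred -0.6
now -0.044 top obs-pred 0.54 bot obs-pred -1.18
now -0.04 top obs-pred 0.41 bot obs-pred -1.3
now 0.038 top obs-pred -2.13 bot obs-pred -1.01
now 0.042 top obs-pred 0.09 bot obs-pred -1.22
now 0.046 top obs-pred -0.71 bot obs-pred -0.93
16.6 [-0.09  0.   -0.02] [ 0.54607213 -0.06023234  0.01875407] 0.02110118401221819 [ 1.0909967  -5.58285686  4.70134701]
264 [(234, [76, 75, 74]), (235, [77, 76, 75]), (236, [78, 78, 77]), (237, [80, 68, 67]), (238, [78, 43, 39]), (239, [68, 40, 28]), (240, [63, 46, 33]), (241, [66, 49, 36]), (242, [66, 47, 35])]
266 [(234, [76, 74, 73]), (235, [78, 76, 76]), (236, [78, 77, 76]), (237, [82, 84, 84]), (238, [80, 57, 56]), (239, [68, 39, 29]), (240, [63, 47, 34]), (241, [64, 47, 34]), (242, [64, 46, 35])]
268 [(234, [76, 75, 73]), (235, [77, 76, 74]), (236, [78, 76, 75]), (237, [82, 85, 83]), (238, [80, 56, 55]), (239, [67, 40, 27]), (240, [64, 47, 35]), (241, [63, 46, 34]), (242, [65, 46, 34])]
270 [(234, [78, 77, 76]), (235, [78, 76, 75]), (236, [78, 77, 77]), (237, [84, 87, 85]), (238, [80, 59, 58]), (239, [68, 40, 28]), (240, [66, 48, 36]), (241, [65, 46, 34]), (242, [66, 48, 35])]
275 [(234, [78, 55, 37]), (235, [81, 60, 39]), (236, [84, 43, 33]), (237, [92, 30, 29]), (238, [91, 31, 29]), (239, [73, 44, 35]), (240, [63, 49, 35]), (241, [66, 48, 36]), (242, [65, 49, 36])]
```

Line, plate and arm estimates all agree to about 1–2 mm. Handing in.

```bash
python3 -c "
from plant import ctrl
print(ctrl.close_job())"
```

```text
the job is handed in; nothing more can be done
None
```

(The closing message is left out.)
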